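Find the slot with a quarter-turn fastener and hold a gearbox cover shut

ROBOT

A 7-joint arm with a two-finger parallel gripper is mounted at the origin on the work surface. World frame = base frame: x ahead of the robot, y to its left, z up, the work surface at z = 0. Lengths are in m, angles in degrees, forces in N, time in s.
With the tool pointing down it reaches from about 0.35 to 0.9 m from the base axis. Payload 8.1 kg.
Tool frame: the origin (TCP) lies midway between the tips of the shut fingers; the grasp point (between the pads) lies 19 mm behind it (grip_depth is the distance from the TCP to the grasp point, in m); z points along the fingers, y is the line along which they close (so a half turn about z gives the same grasp; the last joint's range is limited). The gripper opens to 92 mm and grips with 3 to 60 N. Pads are 19 mm wide; open, the fingers measure 130 mm over their backs; the gripper's body (75 mm by 190 mm) begins 47 mm behind the grasp point.
Start: joints at [65.512, 24.895, 1.432, 90.138, -0.665, 64.973, -4.303], TCP at [0.199, -0.592, 0.227] pointing down, gripper open.
Joint ranges: [-149.89, 149.89], [-25.12, 119.58], [-72.63, 75.52], [4.76, 147.25], [-75.54, 255.54], [6.69, 114.76], [-157.13, 157.13]. Speed limits (degrees/s): [127.2, 127.2, 172.46, 172.46, 180, 180, 180].

INTERFACE

Orientations are given as [roll, pitch, yaw] about the fixed x, y, z axes, in that order (R = Rz(yaw) Ry(pitch) Rx(roll)).
In Python, from bench import * gives the robot as it stands. The module is installed in compiled form; this text tells all that it offers.
- The arm moves only by the tool apply_moves, never from a script. Its argument "rows" is a list that holds one entry, the list of rows, each a list of 7 numbers: the turn, a rotation vector about the tool's x, y, z in rad, then the shift along the tool's x, y, z in m, then the opening, from 0 (shut) to 1 (fully open). A call has 1 to 12 rows; each row shifts and turns the commanded pose from where the row before left it, along the tool's axes as they then stand; what a row does not reach is not made up. A row lasts 1/12 s, in which the tool goes at most 41.7 mm and 7.16 degrees, less where a joint would pass 70% of its speed; a pose out of reach is approached as far as the arm can. A call with a gripper value outside its range is refused whole. The fingers move at their own pace and stop on an object; the grip force is fixed at half the most. Time passes only in rows, so rows that do not move let the fingers close. It gives the time, the measured TCP pose, the force, the opening and the grip force at its end, in the units of the state.
- state(): the state, without advancing time (a new reading comes with each control period).
- get_image(name): name is "scene" or "top"; returns the picture (400x640x3 uint8, red, green, blue); there is no depth.
- calibration(name): a dict with "fx", "fy", "cx", "cy" (pixels), "distortion" ([k1, k2, p1, p2, k3] as OpenCV has them; the pictures are not rectified), "extrinsics" (4x4, takes a point from camera to world coordinates). Camera axes: x right, y down, z forward; pixel columns grow to the right and rows downward; lengths in m; the calibration is good to about 2 mm. A picture is of the moment at which its call begins. calibration takes no time and is no camera call.
- job_done(): hands the job in; it is judged then, once.
The state is a dict: "time": time; "qpos": joint angles; "qd": joint speeds; "tau": joint torques, N m; "ee_pos": TCP position; "ee_rot": TCP orientation; "force": force on the tool from outside, world axes, zero at the start; "wrist_torque": the same for the moment, N m; "width": finger opening in m; "grip_force": force on a finger pad.
Only numpy, scipy, OpenCV 4.12 (cv2) and the standard library are available. Lean on these libraries where they do the work, as an engineer would, in place of code of your own. Each camera call takes 0.05 s, during which the arm holds its last target. There are 200 camera calls.

TASK

Turn the winged quarter-turn fastener on the gearbox's sprung access cover clockwise from across the cover to about in line with the two index ribs, and feel for the angle at which its foot drops into the slot hidden beneath. Then press the cover down fully home against the housing and finish while still holding it pressed there, so that a colleague can fit the screws; leave the other things on the bench where they are.

Things in the scene. Friction and masses are not known exactly. Their poses are not given: they have to be found in the camera images.
- wing (a point): Grip point of the fastener: a black upright wing (bar) 44 mm long, 12 mm thick, 30 mm high on a steel disc (38 mm diameter, 4 mm high) amid the cover. The point lies on the turning axis, 22 mm above the cover's top face (the wing's top: 34 mm above it). x runs along the wing, y across it, z up the turning axis. It turns about z and goes up and down with the cover.
- fastener (a joint): Wing's angle from the line of the ribs, rad, anticlockwise from above positive; 0 is in line. Starts at 0.8 to 1.4; stops at -0.7 and 1.6; friction about 0.05 N m. Under the cover a foot (30 x 6 mm) parallel to the wing must enter a fixed hidden slot (10 mm wide), whose direction differs from the ribs by an unknown angle up to 0.35 either way; it enters within about 0.13 of the slot's direction.
- cover (a joint): How far the cover is pressed down, m: 0 risen on its springs, 0.012 fully home on the housing's rim. With the foot off the slot's line it stops dead at about 0.004. Springs push it up with about 2 N when risen, 8 N when home, and raise it again if let go. It only slides vertically, so it may be pressed anywhere, also by the gripped wing.
- cover_middle (a point): Middle of the top face of the access cover, on the fastener's axis: a level aluminium plate 146 x 160 x 5 mm (x by y), 102 mm above the bench when risen. Its x axis is the line of two dark index ribs (22 x 4 mm) lying on it 29 to 51 mm either side of the axis; z up. Guide pins at the corners stand 4 mm above it when risen, 16 mm when home.
- housing: Grey gearbox housing, fixed, 190 x 180 mm, 85 mm high to its rim; origin under its middle at bench height, below the fastener's axis; x parallel to the ribs. At its +y end a round motor flange (120 mm diameter, at y 88 to 104 mm, top 121 mm above the bench) with a shaft stub to y 146 mm; at its -y end a low boss to y -110 mm.
- bearing: Loose steel bearing ring, 52 mm diameter, 15 mm high, lying beside the housing; leave alone. Origin under its centre.
- bolt: Loose steel bolt, 45 mm long, standing beside the housing; leave alone. Origin at its lower end.
- screwdriver: Loose screwdriver lying behind the housing (beyond its +x side); leave alone.
- wrench: Loose wrench lying on the robot's right; leave alone.
- cup: Loose red cup, 72 mm diameter, 85 mm high, on the right; leave alone. Origin under its centre.
- can: Loose blue can, 60 mm diameter, 140 mm high, on the left; leave alone. Origin under its centre.
- impeller: Loose dark pump impeller, 110 mm diameter, 40 mm high, on the left; leave alone. Origin under its centre.

How it is judged:
By the outcome, as a careful person would: the job done as asked, in the order asked, and still so for the second after the job is handed in, while the arm keeps its last pose, push and grip.
It also fails if it takes over 56 s, if anything falls off the work surface, if the arm or the gripper's body presses on something with over 40 N, if the wrist force passes 120 N, or if a joint passes its speed limit or range.

## Working session

There is one attempt and no reset: what is moved stays moved. The work goes in short steps, Python scripts to look and compute and a tool call to move; the robot and the scene stay as the last step left them, time stands still between calls to the robot, and variables do not carry over. Pictures are saved under pics/ and viewed, at most 10 in all, crops included, and the job is handed in when it is done.

Besides the shell and the picture viewer there is one more tool, called by a JSON object that holds its "fn" and its "kwargs". apply_moves: Moves the arm, as the interface text tells. Its arguments: {"type":"object","properties":{"rows":{"type":"array","items":{"type":"array","items":{"type":"array","items":{"type":"number"}}}}},"required":["rows"]}

```bash
mkdir -p pics; python3 - <<'E'
from bench import *
import cv2
for n in("scene","top"):
    im=get_image(n); cv2.imwrite(f"pics/{n}0.png",im[:,:,::-1]); c=calibration(n); print(n,c)
print(state())
E
```

```text
scene {'fx': 394.76256452823026, 'fy': 394.76256452823026, 'cx': 313.73123535480704, 'cy': 194.71185178529444, 'distortion': array([-0.08924212,  0.        ,  0.        ,  0.        ,  0.        ]), 'extrinsics': array([[ 0.7769682 ,  0.3822126 , -0.50023388,  1.07891719],
       [ 0.62951919, -0.47814119,  0.61244313, -0.69237162],
       [-0.00509894, -0.79075567, -0.61211067,  0.80108211],
       [ 0.        ,  0.        ,  0.        ,  1.        ]])}
top {'fx': 478.05713109688276, 'fy': 478.05713109688276, 'cx': 324.0518975148719, 'cy': 188.2210807027854, 'distortion': array([-0.02757614,  0.        ,  0.        ,  0.        ,  0.        ]), 'extrinsics': array([[-0.01482364, -0.9960142 ,  0.08795436,  0.39439032],
       [-0.99988182,  0.01512459,  0.00275609, -0.02616267],
       [-0.00407537, -0.08790311, -0.99612069,  1.69483861],
       [ 0.        ,  0.        ,  0.        ,  1.        ]])}
{'time': 0.1, 'qpos': array([65.51095947, 24.9313949 ,  1.43052219, 90.18246587, -0.66587591,
       64.97443035, -4.30294766]), 'qd': array([-0.02576102, -0.03797793, -0.00242777, -0.08595649, -0.0177111 ,
        0.06843062,  0.01014606]), 'tau': array([ 3.72919560e-03, -6.69122314e+01,  9.88554955e-01, -3.15144682e+01,
       -6.04517804e-02,  3.74125619e-02,  8.88669661e-05]), 'ee_pos': array([ 0.19927416, -0.59190267,  0.22604452]), 'ee_rot': array([-1.79920247e+02,  5.99457582e-03,  1.86062998e+01]), 'force': array([ 0.74471739,  0.19174085, -0.07300935]), 'wrist_torque': array([ 0.04893194, -0.01827319, -0.03123743]), 'grip_force': 0.0, 'width': 0.09173425744603414}
```

View pics/top0.png

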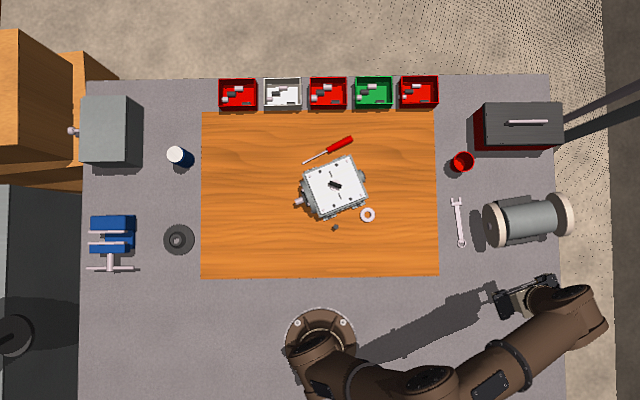

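View pics/scene0.png

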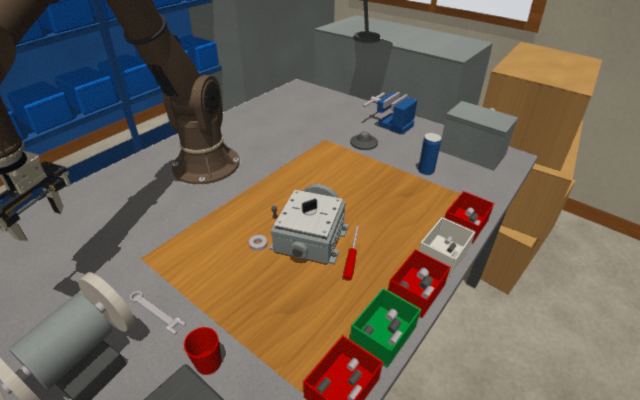

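The top view shows the housing near (335,187) with the wing at its centre. In the scene view the wing is near (310,207). I'll crop both for detail.

```bash
python3 - <<'E'
import cv2,numpy as np
a=cv2.imread("pics/top0.png")[145:230,290:385]; b=cv2.imread("pics/scene0.png")[180:270,265:360]
a=cv2.resize(a,(760,680)[:2],interpolation=cv2.INTER_CUBIC)
a=cv2.resize(a,(400,358)); b=cv2.resize(b,(378,358),interpolation=cv2.INTER_CUBIC)
cv2.imwrite("pics/c1.png",np.hstack([a,b]))
E
```

```text
(no output)
```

View pics/c1.png

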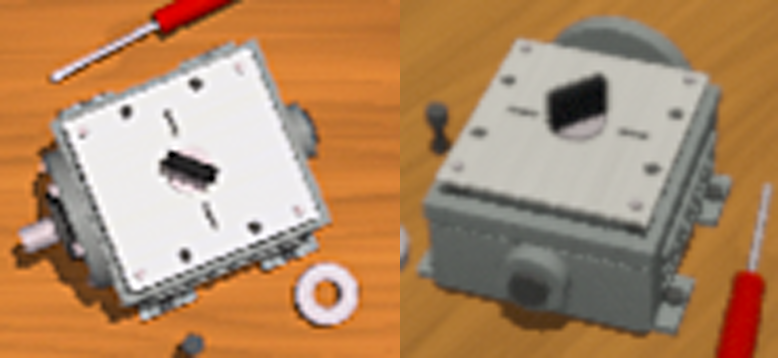

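The crop shows the ribs at (170,121) and (209,215), and the black wing centred at (189,169). The flange is on the left (+y) side.

```bash
cat > h.py <<'E'
import cv2,numpy as np
from bench import *
def cast(n,px,z):
    c=calibration(n);K=np.array([[c['fx'],0,c['cx']],[0,c['fy'],c['cy']],[0,0,1]])
    u=cv2.undistortPoints(np.array(px,float).reshape(-1,1,2),K,np.array(c['distortion'])).reshape(-1,2)
    T=c['extrinsics'];d=np.c_[u,np.ones(len(u))]@T[:3,:3].T
    return T[:3,3]+d*((z-T[2,3])/d[:,2])[:,None]
def rect(im,z=.102):
    pass
E
python3 - <<'E'
from h import *
im=cv2.imread("pics/top0.png"); g=im.max(2).copy(); s=8
x0,y0=290,145; c=im[145:230,290:385]
big=cv2.resize(c,None,fx=s,fy=s,interpolation=cv2.INTER_CUBIC)
mn=big.min(2); mx=big.max(2)
m=(mn>190).astype(np.uint8)
m=cv2.morphologyEx(m,cv2.MORPH_OPEN,np.ones((25,25)))
ct=max(cv2.findContours(m,0,1)[0],key=cv2.contourArea)
topx=lambda p:(np.array(p)+.5)/s-.5+[x0,y0]
b=cv2.boxPoints(cv2.minAreaRect(ct)); W=cast("top",topx(b),.102); print("cover",W[:,:2].round(4),W.mean(0).round(4),[np.linalg.norm(W[i]-W[i-1]).round(4) for i in range(2)])
print("edges deg",[np.degrees(np.arctan2(*(W[i]-W[i-1])[1::-1])).round(1) for i in range(4)])
hull=np.zeros_like(m);cv2.fillPoly(hull,[b.astype(int)],1);hull=cv2.erode(hull,np.ones((40,40)))
d=((mx<110)&(hull>0)).astype(np.uint8)
for k in cv2.findContours(d,0,1)[0]:
    if cv2.contourArea(k)<60: continue
    r=cv2.minAreaRect(k);q=cv2.boxPoints(r)
    a=cast("top",topx(q),.102 if cv2.contourArea(k)<1500 else .136);e=a[1]-a[0];f=a[2]-a[1]
    if np.linalg.norm(f)>np.linalg.norm(e): e,f=f,e
    print(cv2.contourArea(k),a.mean(0).round(4),np.linalg.norm(e).round(4),np.linalg.norm(f).round(4),np.degrees(np.arctan2(e[1],e[0])).round(1))
E
```

```text
cover [[ 0.5857  0.0437]
 [ 0.6452 -0.1073]
 [ 0.5068 -0.1603]
 [ 0.4481 -0.0103]] [ 0.5464 -0.0585  0.102 ] [np.float64(0.1478), np.float64(0.1622)]
edges deg [np.float64(21.4), np.float64(-68.5), np.float64(-159.1), np.float64(111.4)]
158.5 [ 0.4788 -0.0521  0.102 ] 0.0061 0.0058 -69.1
161.5 [ 0.5002 -0.1074  0.102 ] 0.0075 0.0053 -69.1
3806.5 [ 0.543  -0.0556  0.136 ] 0.0437 0.0181 -111.6
137.0 [ 0.5919 -0.0078  0.102 ] 0.0067 0.0047 -67.5
168.5 [ 0.6136 -0.0635  0.102 ] 0.0077 0.0053 -68.1
```

{"fn": "apply_moves", "kwargs": {"rows": [[[0,0,0,0.025,-0.02,0,1],[0,0,0,0.025,-0.02,0,1],[0,0,0,0.025,-0.02,0,1],[0,0,0,0.025,-0.02,0,1],[0,0,0,0.025,-0.02,0,1],[0,0,0,0.025,-0.02,0,1],[0,0,0,0.025,-0.02,0,1],[0,0,0,0.025,-0.02,0,1],[0,0,0,0.025,-0.02,0,1],[0,0,0,0.025,-0.02,0,1]]]}}

```text
time: 0.93
ee_pos: [0.3729, -0.3215, 0.2265]
ee_rot: [-180.0, 0.0, 18.6]
force: [-0.4, -0.6, 0.1]
width: 0.0918
grip_force: 0.0
```

{"fn": "apply_moves", "kwargs": {"rows": [[[0,0,0,0.025,-0.02,0,1],[0,0,0,0.025,-0.02,0,1],[0,0,0,0.025,-0.02,0,1],[0,0,0,0.025,-0.02,0,1],[0,0,0,0.025,-0.02,0,1],[0,0,0,0.025,-0.02,0,1],[0,0,0,0.025,-0.02,0,1],[0,0,0,0.025,-0.02,0,1],[0,0,0,0.025,-0.016,0,0.6],[0,0,0,0.022,-0.016,0,0.6]]]}}

```text
time: 1.77
ee_pos: [0.5461, -0.0605, 0.2265]
ee_rot: [-180.0, 0.0, 18.6]
force: [1.1, -0.3, 0.6]
width: 0.083
grip_force: 0.0
```

{"fn": "apply_moves", "kwargs": {"rows": [[[0,0,-0.109,0,0,0,0.6],[0,0,-0.109,0,0,0,0.6],[0,0,-0.109,0,0,0,0.6],[0,0,-0.109,0,0,0,0.6],[0,0,-0.109,0,0,0,0.6],[0,0,-0.109,0,0,0,0.6],[0,0,-0.109,0,0,0,0.6],[0,0,-0.109,0,0,0,0.6],[0,0,0,0,0,0,0.6]]]}}

```text
time: 2.52
ee_pos: [0.5451, -0.0624, 0.2263]
ee_rot: [-179.9, 0.0, 68.9]
force: [0.1, 0.4, 0.6]
width: 0.055
grip_force: 0.0
```

```bash
python3 - <<'E'
from h import *
s=get_image("scene")[:,:,::-1];t=get_image("top")[:,:,::-1]
a=cv2.resize(t[145:230,290:385],(400,358),interpolation=cv2.INTER_CUBIC);b=cv2.resize(s[165:255,265:360],(378,358),interpolation=cv2.INTER_CUBIC)
cv2.imwrite("pics/c2.png",np.hstack([a,b]))
st=state();print(st['ee_pos'],st['ee_rot'],st['width'],st['qpos'])
E
```

```text
[ 0.54517351 -0.06240103  0.22639382] [-1.79962486e+02  4.08497544e-03  6.83451895e+01] 0.05524016093102767 [ 20.3379173   20.23508825 -25.63881437  99.22981668   9.67651481
  62.75857402 -30.02867717]
```

View pics/c2.png

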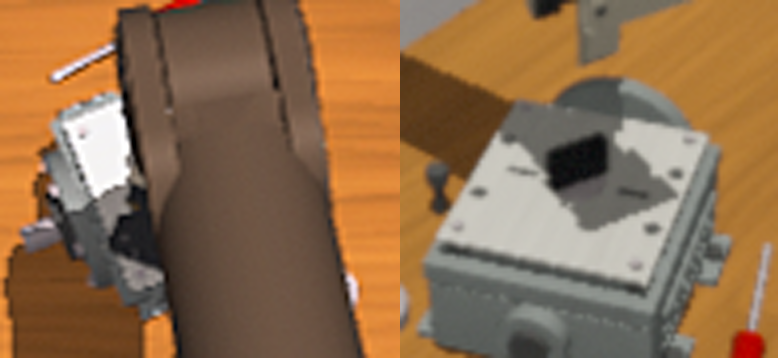

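The fastener and cover are clear of shadow problems: in the right half the wing is near (578,160), with the opened fingers above it. Next I'll centre and descend.

{"fn": "apply_moves", "kwargs": {"rows": [[[0,0,0,0.0043,-0.0006,0,0.6],[0,0,0,0,0,0.015,0.6],[0,0,0,0,0,0.02,0.6],[0,0,0,0,0,0.02,0.6],[0,0,0,0,0,0.02,0.6],[0,0,0,0,0,0.015,0.6],[0,0,0,0,0,0.012,0.6],[0,0,0,0,0,0.008,0.6],[0,0,0,0,0,0.006,0.6],[0,0,0,0,0,0,0.6],[0,0,0,0,0,0,0.6]]]}}

```text
time: 3.53
ee_pos: [0.5466, -0.0579, 0.111]
ee_rot: [180.0, -0.0, 68.5]
force: [0.7, -0.5, -0.3]
width: 0.0547
grip_force: 0.0
```

```bash
python3 - <<'E'
from h import *
s=get_image("scene")[:,:,::-1]
cv2.imwrite("pics/c3.png",cv2.resize(s[150:255,255:375],(640,560),interpolation=cv2.INTER_CUBIC))
st=state();print(st['ee_pos'],st['ee_rot'],st['width'],st['force'])
E
```

```text
[ 0.54689328 -0.05791743  0.11133669] [ 1.79949436e+02 -1.46731925e-02  6.85418079e+01] 0.05494690047220617 [-0.50610673  0.40457655 -0.00585504]
```

View pics/c3.png

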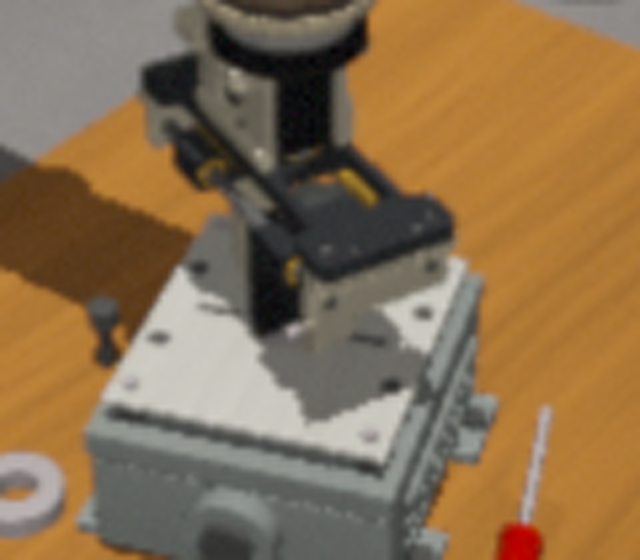

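The wing is between the fingers, near (275,330), and nothing is touching. I'll close on it.

{"fn": "apply_moves", "kwargs": {"rows": [[[0,0,0,0,0,0.002,0.4],[0,0,0,0,0,0,0.3],[0,0,0,0,0,0,0.2],[0,0,0,0,0,0,0.15],[0,0,0,0,0,0,0.1],[0,0,0,0,0,0,0],[0,0,0,0,0,0,0],[0,0,0,0,0,0,0],[0,0,0,0,0,0,0],[0,0,0,0,0,0,0]]]}}

```text
time: 4.42
ee_pos: [0.546, -0.0579, 0.1087]
ee_rot: [-180.0, 0.0, 68.6]
force: [-2.8, 0.8, 2.8]
width: 0.0117
grip_force: 30.0
```

```bash
python3 -c "
from bench import *
s=state();print(s)"
```

```text
{'time': 4.4167, 'qpos': array([ 17.93413251,  27.54700154, -23.8069307 , 107.07326173,
        14.45482239,  48.38020356, -34.57209642]), 'qd': array([-0.01306128,  0.09380794,  0.05164809,  0.1377892 , -0.02788011,
       -0.07524025, -0.20472612]), 'tau': array([ 3.73328375e-01, -6.07176948e+01, -4.99415159e+00, -2.63704222e+01,
        3.41580547e-01, -9.77142602e-01, -3.53057287e-02]), 'ee_pos': array([ 0.54596149, -0.05787049,  0.10866044]), 'ee_rot': array([-1.79954908e+02,  1.60174028e-02,  6.85827172e+01]), 'force': array([-2.82310438,  0.78593513,  2.84936784]), 'wrist_torque': array([0.16932138, 0.60455065, 0.0076034 ]), 'grip_force': 29.99802142381668, 'width': 0.01174475486085785}
```

{"fn": "apply_moves", "kwargs": {"rows": [[[0,0,0.06,0,-0.0005,0,0],[0,0,0.06,0,-0.0005,0,0],[0,0,0.06,0,0,0,0],[0,0,0.06,0,0,0,0],[0,0,0.06,0,0,0,0],[0,0,0.06,0,0,0,0],[0,0,0.06,0,0,0,0],[0,0,0,0,0,0,0],[0,0,0,0,0,0,0]]]}}

```text
time: 5.17
ee_pos: [0.5458, -0.0578, 0.1088]
ee_rot: [180.0, -0.0, 44.6]
force: [0.2, -0.7, 0.0]
width: 0.0116
grip_force: 30.0
```

{"fn": "apply_moves", "kwargs": {"rows": [[[0,0,0,0,0,0.001,0],[0,0,0,0,0,0.001,0],[0,0,0,0,0,0.001,0],[0,0,0,0,0,0.001,0],[0,0,0,0,0,0,0],[0,0,0,0,0,0,0]]]}}

```text
time: 5.67
ee_pos: [0.5458, -0.0578, 0.1048]
ee_rot: [180.0, -0.0, 44.5]
force: [-0.1, -1.5, 4.3]
width: 0.0118
grip_force: 30.0
```

{"fn": "apply_moves", "kwargs": {"rows": [[[0,0,0,0,0,0.001,0],[0,0,0,0,0,0.001,0],[0,0,0,0,0,0,0],[0,0,0,0,0,0,0]]]}}

```text
time: 6.0
ee_pos: [0.5459, -0.0578, 0.1044]
ee_rot: [179.9, -0.0, 44.5]
force: [-5.3, -2.0, 22.0]
width: 0.0119
grip_force: 30.0
```

{"fn": "apply_moves", "kwargs": {"rows": [[[0,0,0.02,0,0,-0.001,0],[0,0,0.03,0,0,0,0],[0,0,0.03,0,0,0,0],[0,0,0,0,0,0,0]]]}}

```text
time: 6.33
ee_pos: [0.5458, -0.0578, 0.1046]
ee_rot: [179.9, -0.0, 39.8]
force: [-2.9, -0.7, 12.0]
width: 0.0118
grip_force: 30.0
```

{"fn": "apply_moves", "kwargs": {"rows": [[[0,0,0.03,0,0,0,0],[0,0,0.03,0,0,0,0],[0,0,0,0,0,0,0]]]}}

```text
time: 6.58
ee_pos: [0.5458, -0.0577, 0.1045]
ee_rot: [180.0, -0.0, 36.4]
force: [-1.6, -1.0, 12.5]
width: 0.0121
grip_force: 30.0
```

{"fn": "apply_moves", "kwargs": {"rows": [[[0,0,0.03,0,0,0,0],[0,0,0.03,0,0,0,0],[0,0,0,0,0,0,0]]]}}

```text
time: 6.83
ee_pos: [0.5458, -0.0578, 0.1044]
ee_rot: [180.0, -0.0, 32.9]
force: [-1.4, -1.9, 9.9]
width: 0.0119
grip_force: 30.0
```

{"fn": "apply_moves", "kwargs": {"rows": [[[0,0,0.03,0,0,0,0],[0,0,0.03,0,0,0,0],[0,0,0,0,0,0,0]]]}}

```text
time: 7.08
ee_pos: [0.5458, -0.0578, 0.1042]
ee_rot: [180.0, -0.0, 29.5]
force: [-0.8, -1.6, 6.5]
width: 0.012
grip_force: 30.0
```

{"fn": "apply_moves", "kwargs": {"rows": [[[0,0,0.03,0,0,0,0],[0,0,0.03,0,0,0,0],[0,0,0,0,0,0,0]]]}}

```text
time: 7.33
ee_pos: [0.5457, -0.0577, 0.1039]
ee_rot: [180.0, -0.0, 26.1]
force: [0.8, -1.1, 4.9]
width: 0.0118
grip_force: 30.0
```

{"fn": "apply_moves", "kwargs": {"rows": [[[0,0,0,0,0,0.001,0],[0,0,0,0,0,0.001,0],[0,0,0,0,0,0,0],[0,0,0,0,0,0,0]]]}}

```text
time: 7.67
ee_pos: [0.5457, -0.0577, 0.1019]
ee_rot: [180.0, -0.0, 26.2]
force: [-0.2, -0.3, 5.5]
width: 0.0119
grip_force: 30.0
```

It has dropped in: z followed by 2 mm at spring force. I'll centre slightly and press home.

{"fn": "apply_moves", "kwargs": {"rows": [[[0,0,0.02,0,0,0,0],[0,0,0.02,0,0,0,0],[0,0,0,0,0,0.001,0],[0,0,0,0,0,0.001,0],[0,0,0,0,0,0.001,0],[0,0,0,0,0,0,0]]]}}

```text
time: 8.17
ee_pos: [0.5458, -0.0577, 0.0989]
ee_rot: [180.0, -0.0, 23.9]
force: [-0.7, -1.3, 6.7]
width: 0.0117
grip_force: 30.0
```

{"fn": "apply_moves", "kwargs": {"rows": [[[0,0,0,0,0,0.001,0],[0,0,0,0,0,0.001,0],[0,0,0,0,0,0.001,0],[0,0,0,0,0,0,0],[0,0,0,0,0,0,0]]]}}

```text
time: 8.58
ee_pos: [0.5458, -0.0577, 0.0967]
ee_rot: [180.0, -0.0, 23.9]
force: [-3.2, -0.5, 15.2]
width: 0.0116
grip_force: 30.0
```

```bash
python3 -c "
from bench import *
s=state();print(s['ee_pos'],s['force'],s['wrist_torque'],s['ee_rot'])"
```

```text
[ 0.54578771 -0.05769468  0.09666244] [-3.23433625 -0.49295632 15.22798393] [-0.27309315  0.75692965 -0.06904967] [ 1.79965692e+02 -4.04955841e-02  2.39410794e+01]
```

{"fn": "apply_moves", "kwargs": {"rows": [[[0,0,0,0,0,0.0007,0],[0,0,0,0,0,0,0],[0,0,0,0,0,0,0],[0,0,0,0,0,0,0],[0,0,0,0,0,0,0],[0,0,0,0,0,0,0],[0,0,0,0,0,0,0],[0,0,0,0,0,0,0]]]}}

```text
time: 9.25
ee_pos: [0.5458, -0.0577, 0.0966]
ee_rot: [180.0, -0.1, 23.9]
force: [-4.5, -0.3, 21.0]
width: 0.0118
grip_force: 30.0
```

```bash
python3 - <<'E'
from h import *
s=get_image("scene")[:,:,::-1]
cv2.imwrite("pics/c4.png",cv2.resize(s[150:270,245:375],(650,600),interpolation=cv2.INTER_CUBIC))
st=state();print(st['ee_pos'],st['force'])
E
```

```text
[ 0.54580002 -0.05772696  0.09656628] [-6.31108296 -1.16633293 22.63000512]
```

View pics/c4.png

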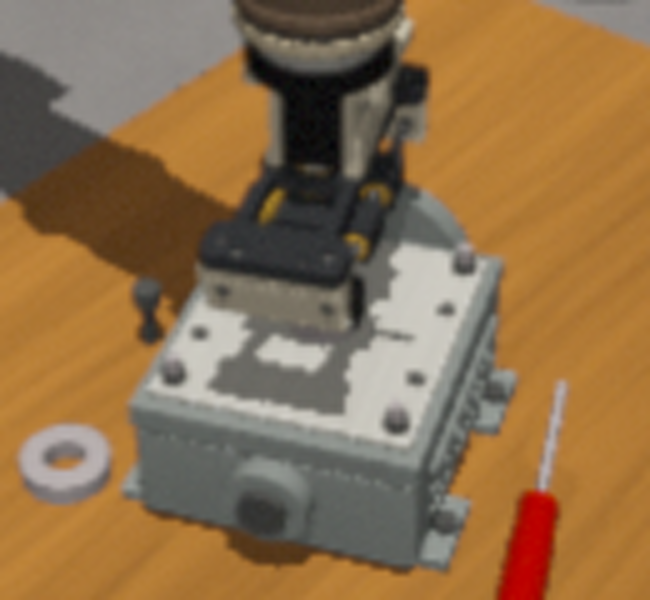

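The cover is flush on the rim with no gap. The guide pins stand proud at (175,372), (397,420) and (463,262), and the force is holding steady. I'm handing in.

```bash
python3 -c "
from bench import *
print(job_done())"
```

```text
the job is handed in; nothing more can be done
None
```

I turned the fastener clockwise to about 3° off the rib line, where its foot dropped into the slot, then pressed the cover about 12 mm down onto the rim; the job was handed in with the arm still holding it at about 22 N, and nothing else on the bench was touched.

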